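# Clamp a lath for carving with a ratchet clamping lever

### The arm

A 6-joint arm with a two-finger parallel gripper is mounted at the origin on the work surface; the furniture and walls round the work are solid. World frame = base frame: x ahead of the robot, y to its left, z up, the work surface at z = 0. Lengths are in m, angles in rad, forces in N, time in s.
With the tool pointing down it reaches from about 0.25 to 0.775 m from the base axis. Payload 4 kg.
Tool frame: the origin (TCP) lies midway between the tips of the shut fingers; the grasp point (between the pads) lies 19 mm behind it (manip.hold_point_z is the distance from the TCP to the grasp point, in m); z points along the fingers, y is the line along which they close (so a half turn about z gives the same grasp; the last joint's range is limited). The gripper opens to 85 mm and grips with 20 to 120 N. Pads are 22 mm wide; open, the fingers measure 114 mm over their backs; the gripper's body (76 mm by 85 mm) begins 54 mm behind the grasp point. The pads swing forward as they close: fully open they stand 13 mm farther back than shut.
Start: joints at [-1.234, 0.087, 1.371, -0, 1.684, -0.103], TCP at [0.234, -0.498, 0.231] pointing down, gripper open.
Joint ranges: [-3.1, 3.1], [-0.76, 2.03], [0.27, 2.55], [-1.08, 4.22], [0.17, 2.65], [-2.57, 2.57]. Speed limits (rad/s): [2.79, 2.79, 3.14, 3.14, 3.14, 3.14].

### API

Orientations are given as a 3x3 rotation matrix whose columns are the frame's x, y, z axes.
In Python, from cell import manip, viewer gives the robot as it stands.
- The arm moves only by the shell command python3 -m inch 'ROWS' [OPENING] [FORCE]. ROWS is a JSON object whose one key "series" holds one flat list of numbers, 4 for each row, row after row: the shift along the tool's x, y, z in m, then the turn about the tool's z in rad. In form: {"series": [x, y, z, turn, x, y, z, turn, ...]}. A call has 1 to 20 rows; each row is the pose to reach, as a shift and turn from the pose commanded when the call began, along the tool's axes at that moment; what a row does not reach only later rows make up. A row lasts 1/10 s, in which the tool goes at most 50 mm and 8.59 degrees, less where a joint would pass 70% of its speed; a pose out of reach is approached as far as the arm can. A call with a gripper value outside its range is refused whole. OPENING is the opening, from 0 (shut) to 1 (fully open), set as the call begins (- or left out, the last holds). The fingers move at their own pace and stop on an object; FORCE is the grip in N (left out, the last holds). Time passes only in rows, so rows that repeat a pose let the fingers close. It gives the time, the measured TCP pose, the force, the opening and the grip force at its end, in the units of the state.
- manip.sense(): the state, without advancing time (a new reading comes with each control period).
- viewer.camera(name): name is "scene" or "top" or "wrist"; returns the picture (480x640x3 uint8, blue, green, red); there is no depth.
- viewer.calibration(name): a dict with "vertical_fov" (degrees; the focal length in pixels is half the picture's height over the tangent of half this angle, whatever the lens; pixels are square), "cx", "cy" (the principal point, pixels), "distortion" ([k1, k2, p1, p2, k3] as OpenCV has them; the pictures are not rectified), "T" (4x4, takes a point from camera to world coordinates). Camera axes: x right, y down, z forward; pixel columns grow to the right and rows downward; lengths in m; the calibration is good to about 2 mm. A picture is of the moment at which its call begins: read the wrist's pose just before it. calibration takes no time and is no camera call; for the wrist camera it gives the pose at the moment of the call.
- manip.close_job(): hands the job in; it is judged then, once.
The state is a dict: "time_s": time; "q": joint angles; "joint_velocities": joint speeds; "tau": joint torques, N m; "position": TCP position; "orientation": TCP orientation; "contact_force": force on the tool from outside, world axes, zero at the start; "wrist_torque": the same for the moment, N m; "width": opening from 0.0 (shut) to 1.0 (fully open); "gripper_force": force on a finger pad.
Only numpy, scipy, OpenCV 4.12 (cv2) and the standard library are available. Lean on these libraries where they do the work, as an engineer would, in place of code of your own. Each camera call takes 0.05 s, during which the arm holds its last target. There are 200 camera calls.

### The job

Get the wooden lath ready for carving: push it along its channel, gently, until its far end sits fully home against the stop block, then tighten the bridge clamp on it with the black clamping lever - lifting the lever off its serrations to swing it back and bite again as often as needed - until the lath is held firmly but not bruised. Finally lift and re-seat the lever so that it is left fully down on its serrations with the handle pointing straight away over the stop block, let go, and leave the things round about where they are.

Things in the scene. Friction and masses are not known exactly. Their poses are not given: they have to be found in the camera images.
- board: Clamping board, fixed: plywood base 184 x 162 x 18 mm with a channel, a stop block and a bridge clamp. Origin: underside, on the clamp screw's axis; the base reaches x = -72 to +112, y = +-81 mm. x runs along the channel to the stop, y left, z up. Two rails 8 mm high, 33 mm apart inside, on the base top (z = 18 mm). An aluminium bridge bar 34 x 160 mm, z = 56 to 72 mm, spans two studs.
- stop_face (a point): Middle of the face of the dark wooden stop block (24 x 62 x 20 mm) that the lath must meet: board x = +80, y = 0, z = 24 mm.
- left_stud_top (a point): Top of the left one of the two 10 mm threaded studs, at board x = 0, y = +-64 mm, z = 128 mm. They are taller than the lever, so the handle swings only between them on the +x side.
- lath: Wooden lath 160 x 30 x 12 mm, 0.05 kg, loose in the channel under the screw, its far end 12 to 27 mm short of the stop; slides at under 1 N. Origin: centre of its underside, its y axis is its length. Home, its origin is at board x = 0 (y = 0, z = 18 mm).
- push_end (a point): Middle of the lath's near end face (12 mm high, at z = 18 to 30 mm), which overhangs the base on the robot's side; at board x = -80 mm when the lath is home. Push here with closed fingers towards board +x; more than 25 N dents the wood.
- nose: Knurled steel pad, 32 mm disc on the end of the clamp screw, turning with it; 2.2 to 3.4 mm above the lath at the start (differs from job to job: feel for it). Its origin is at table level on the screw axis. The screw lowers it 1.9 mm per rad clockwise from above; from touching, its force on the lath grows some 65 N per rad. 30 to 80 N holds the lath, over 90 N bruises it.
- screw_axis (a point): Point on the vertical axis about which lever and screw turn, at the top face of the bridge, 72 mm above the table. Screw and lever sink together by 1.9 mm per rad as the clamp is tightened. The screw stays where it is when the lever is let go or lifted.
- handle_grip (a point): Middle of the black handle bar, where to pinch it from above: 80 mm from the screw axis, 112 mm above the table with the lever down, x axis radially outward. The bar is 14 mm thick, rises 9 degrees outward and ends 108 mm from the axis; hub 40 mm wide, 32 mm high. 60 N of squeeze lifts it.
- lever (a joint): Lever angle (rad): 0 = handle straight along board +x over the stop block, positive anticlockwise from above. Tightening is clockwise, to smaller values. Stops near +-1.25 at the studs; keep within +-0.8 for the fingers to clear the studs. Within +-0.35 at the start.
- lever_lift (a joint): Height of the lever on the screw (m): 0 = fully down on the serrations, turns the screw both ways; above 0.0075 clear, swings freely without turning the screw; 0.014 top stop. A spring pushes it down: about 4.5 N with its weight when down, 8 N raised; a pinching gripper gives way some mm, so watch this value. Ease the turning load off before lifting.
- serrations (a point): Middle of the 12 serrations (one each 30 degrees, 0.1 rad play) round the screw under the hub. Lowered crest on crest the lever stands 7 mm up until turned a little (up to 0.26 rad). Force square to the handle 80 mm out WHILE it turns: 2 N free, about 7 N when the pad presses 30 N, 10 N at 50 N, 14 N at 75 N (give or take 25 percent); it fades once the lever stops, as the screw holds itself.
- clay_block: Reddish fired clay block, 61 x 91 x 55 mm, bystander right of the board; origin under its centre.
- wood_lath_2: Second wooden lath, 30 x 160 x 12 mm, lying on the table well to the right of the board; origin under its centre.

How it is judged:
On the way, in this order (a step that is already met when the one before it is completed fails the run):
1. the lath is pushed home against the stop, still unclamped (x of lath in the frame of board above -0.0025 m and contact force between nose and lath below 10 N), for 0.2 s.
2. the pad presses the lath with at least 30 N (contact force between nose and lath above 30 N), for 0.2 s.
At the end, for the whole second after the job is handed in: The lath's far end is within 2.5 mm of the stop, the pad presses it with 30 to 80 N, and the lever is fully down on its serrations (lift under 3 mm), at rest, its handle within 0.45 rad of straight away over the stop block (x of lath in the frame of board above -0.0025 m and contact force between nose and lath between 30 and 80 N and value of joint lever_lift below 0.003 m and value of joint lever between -0.45 and 0.45 rad and velocity of joint lever between -0.05 and 0.05 rad/s); the robot touches nothing.
It fails at once if the pad bruises the lath (over 90 N) (contact force between nose and lath above 90 N).
It fails at once if the fingers dent the lath (over 25 N) (contact force between the fingers and lath above 25 N).
It fails at once if a thing that lies about is disturbed (moved over 20 mm) (distance of any of clay_block, wood_lath_2 from where it was at the start of the episode above 0.02 m).
It also fails if it takes over 69 s, if anything falls off the work surface, if the arm or the gripper's body presses on something with over 40 N, if the wrist force passes 120 N, or if a joint passes its speed limit or range.

## Working session

There is one attempt and no reset: what is moved stays moved. The work goes in short steps, Python scripts to look and compute and a shell command to move; the robot and the scene stay as the last step left them, time stands still between calls to the robot, and variables do not carry over. Pictures are saved under pics/ and viewed, at most 10 in all, crops included, and the job is handed in when it is done.

```bash
mkdir -p pics; ls; python3 - <<'E'
from cell import manip, viewer
import cv2
s=manip.sense(); print({k:s[k] for k in ('time_s','position','orientation','contact_force','width')}, manip.hold_point_z)
for n in ('scene','top'):
    cv2.imwrite(f'pics/{n}0.png',viewer.camera(n)); c=viewer.calibration(n); print(n,c)
E
```

```text
pics
{'time_s': 0.0, 'position': array([ 0.23399365, -0.49718155,  0.23011557]), 'orientation': array([[ 9.04852347e-01,  4.25724909e-01, -7.29311350e-04],
       [ 4.25725465e-01, -9.04849901e-01,  2.11793956e-03],
       [ 2.41742325e-04, -2.22690900e-03, -9.99997491e-01]]), 'contact_force': array([ 0.06425445,  0.2791155 , -0.9313233 ]), 'width': 1.0023877136184913} 0.0187
scene {'vertical_fov': 52.99838827596111, 'cx': 317.6240395304802, 'cy': 239.39435263046698, 'distortion': array([0.02948487, 0.        , 0.        , 0.        , 0.        ]), 'T': array([[-0.52353394, -0.36875432,  0.76807061, -0.21651162],
       [-0.85200084,  0.22383406, -0.47327886,  0.54670077],
       [ 0.00260326, -0.90217435, -0.43136372,  0.48110424],
       [ 0.        ,  0.        ,  0.        ,  1.        ]])}
top {'vertical_fov': 43.103781738827244, 'cx': 327.1501534891042, 'cy': 248.95257095787437, 'distortion': array([-0.21375079,  0.        ,  0.        ,  0.        ,  0.        ]), 'T': array([[ 0.00743029, -0.99472023,  0.10235457,  0.31972061],
       [-0.99982482, -0.00563169,  0.01785002,  0.13535288],
       [-0.01717935, -0.10246927, -0.99458781,  1.0958588 ],
       [ 0.        ,  0.        ,  0.        ,  1.        ]])}
```

View pics/top0.png

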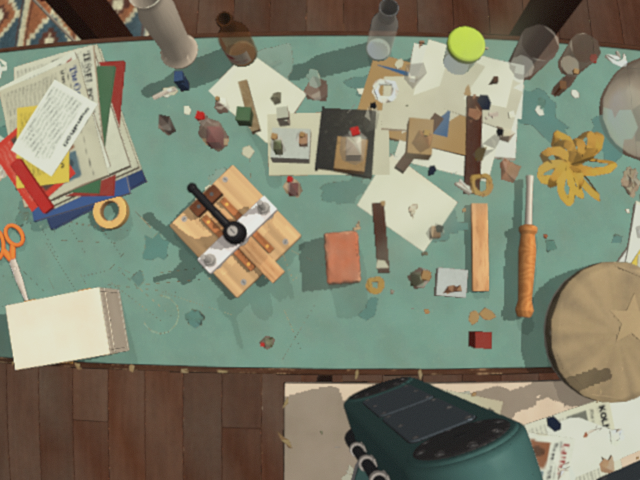

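View pics/scene0.png

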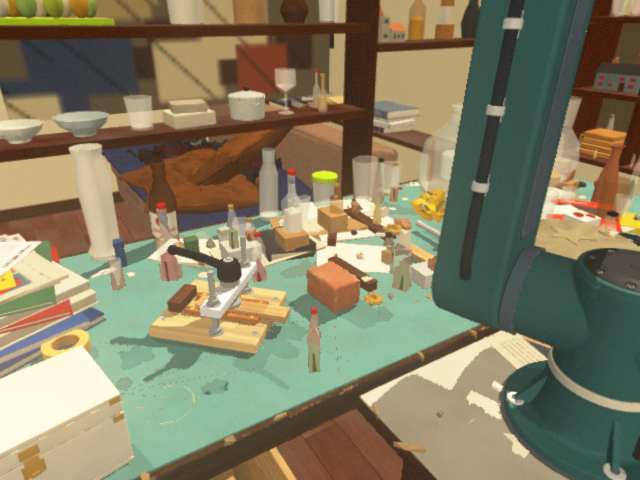

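Top view: the board is around (235,232), with the black lever hub at (233,232), handle tip at (192,187) and the lath's near end at about (280,285). The clay block is at (342,257) and the second lath at (480,248). I'll enlarge the board.

```bash
python3 - <<'E'
import cv2
im=cv2.imread('pics/top0.png')[155:305,155:325]
cv2.imwrite('pics/crop0.png',cv2.resize(im,None,fx=4,fy=4,interpolation=cv2.INTER_CUBIC))
E
cat > h.py <<'E'
import numpy as np, cv2
from cell import manip, viewer
def ray(n,px):
    c=viewer.calibration(n); f=240/np.tan(np.radians(c['vertical_fov']/2))
    K=np.array([[f,0,c['cx']],[0,f,c['cy']],[0,0,1]])
    p=cv2.undistortPoints(np.array([[px]],float),K,c['distortion'])[0,0]
    d=c['T'][:3,:3]@np.array([p[0],p[1],1]); return c['T'][:3,3],d
def onz(n,px,z):
    o,d=ray(n,px); return o+d*(z-o[2])/d[2]
def proj(n,P,c=None):
    c=c or viewer.calibration(n); f=240/np.tan(np.radians(c['vertical_fov']/2))
    K=np.array([[f,0,c['cx']],[0,f,c['cy']],[0,0,1]]); Ti=np.linalg.inv(c['T'])
    return cv2.projectPoints(np.atleast_2d(P).astype(float),cv2.Rodrigues(Ti[:3,:3])[0],Ti[:3,3],K,c['distortion'])[0][:,0]
E
```

```text
(no output)
```

View pics/crop0.png

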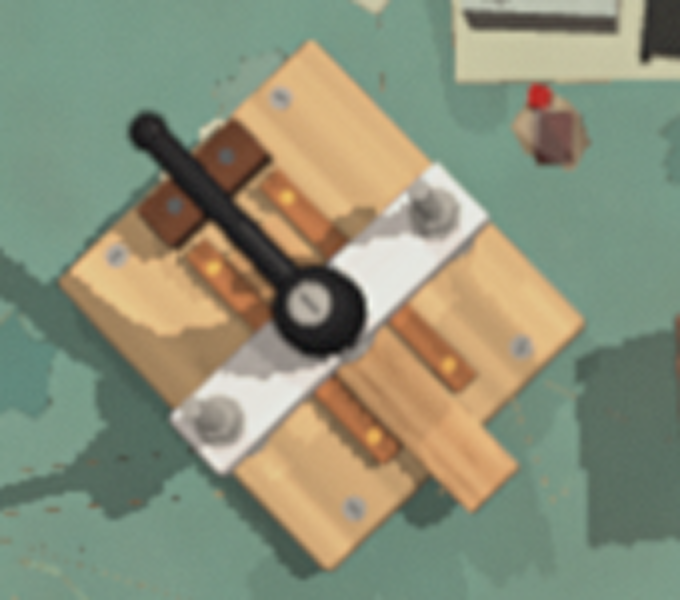

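The enlarged crop shows the base corners at (312,40), (62,283), (330,570) and (585,322), and the lath's near-end corners at (518,465) and (472,512). The lever knob is at (147,130) and the hub centre at (318,308).

```bash
python3 - <<'E'
from h import *
g=lambda u,v,z: onz('top',((u+.5)/4-.5+155,(v+.5)/4-.5+155),z)
A,B,C,D=g(312,40,.018),g(62,283,.018),g(330,570,.018),g(585,322,.018)
L=np.linalg.norm
print('sizes',L(B-C),L(A-D),L(A-B),L(C-D))
ux=(A+B-C-D)[:2]; ux/=L(ux); uy=(B+C-A-D)[:2]; uy/=L(uy)
print('yaw',np.arctan2(ux[1],ux[0]),np.arctan2(-uy[0],uy[1]))
yaw=(np.arctan2(ux[1],ux[0])+np.arctan2(-uy[0],uy[1]))/2
R=np.array([[np.cos(yaw),-np.sin(yaw)],[np.sin(yaw),np.cos(yaw)]])
cen=((A+B+C+D)/4)[:2]; o=cen-R@[.020,0]
print('yaw',yaw,'origin',o)
b=lambda P:R.T@(P[:2]-o)
for n,P in dict(A=A,B=B,C=C,D=D,l1=g(518,465,.030),l2=g(472,512,.030),stud1=g(436,192,.128),stud2=g(212,405,.128),stopR=g(270,158,.038),stopL=g(178,248,.038),hubc=g(310,303,.120),knob=g(147,130,.118)).items(): print(n,b(P).round(4),P.round(4))
s=g(147,130,.116)[:2]-o; print('lever',np.arctan2(*(R.T@s)[::-1]), L(s))
# two-view check of screw axis/handle in scene view
print(proj('scene',[[*o,.12],[*(o+R@[0,.064]),.128],[*(o+R@[0,-.064]),.128],[*(o+R@[-.09,0]),.03],[*(o+R@[.112,.081]),.018],[*(o+R@[-.072,.081]),.018],[*(o+R@[-.072,-.081]),.018]]).round(0).tolist())
E
```

```text
sizes 0.18110400533941293 0.1816044324325536 0.1594214184300751 0.15890537328152757
yaw 0.7767574534312776 0.7831278360819481
yaw 0.7799426447566129 origin [0.44974368 0.30781168]
A [ 0.1111 -0.08  ] [0.585 0.329 0.018]
B [0.1103 0.0794] [0.4723 0.4418 0.018 ]
C [-0.0708  0.0797] [0.3433 0.3147 0.018 ]
D [-0.0705 -0.0792] [0.4553 0.2019 0.018 ]
l1 [-0.0971 -0.0134] [0.3902 0.23   0.03  ]
l2 [-0.0978  0.0155] [0.3693 0.25   0.03  ]
stud1 [-0.0045 -0.0679] [0.4943 0.2564 0.128 ]
stud2 [-0.0035  0.0573] [0.407  0.3461 0.128 ]
stopR [ 0.0788 -0.0288] [0.526  0.3428 0.038 ]
stopL [0.0784 0.0287] [0.4853 0.3833 0.038 ]
hubc [0.0004 0.0003] [0.4498 0.3083 0.12  ]
knob [ 1.022e-01 -1.000e-04] [0.5225 0.3796 0.118 ]
lever -0.00045651709280639964 0.10285637557034329
[[227.0, 256.0], [210.0, 270.0], [242.0, 235.0], [282.0, 310.0], [147.0, 327.0], [255.0, 344.0], [286.0, 290.0]]
```

```bash
cat >> h.py <<'E'
YAW=.780; O=np.array([.450,.308]); RB=np.array([[np.cos(YAW),-np.sin(YAW)],[np.sin(YAW),np.cos(YAW)]])
def where():
    s=manip.sense(); R=s['orientation']; p=s['position']; b=RB.T@(p[:2]-O)
    print('t %.2f'%s['time_s'],'board',b.round(4),'z',p[2].round(4),'yaw-board',round(np.arctan2(R[1,0],R[0,0])-YAW,4),'polar',np.hypot(*b).round(4),np.arctan2(b[1],b[0]).round(4),'F(board)',(RB.T@s['contact_force'][:2]).round(2),s['contact_force'][2].round(2),'w',round(s['width'],3),'g',round(s['gripper_force'],1),'q6',round(s['q'][5],2))
def rel(bx,by,z,lev):
    s=manip.sense(); R=s['orientation']; P=np.r_[O+RB@[bx,by],z]
    d=R.T@(P-s['position']); t=-(YAW+lev-np.arctan2(R[1,0],R[0,0])); print('rel',d.round(4),round(t,4))
E
python3 - <<'E'
from h import *
where(); rel(-.135,0,.2,0); rel(-.135,0,.23,0)
E
```

```text
t 0.10 board [-0.7198 -0.4205] z 0.2302 yaw-board -0.3402 polar 0.8337 -2.6129 F(board) [-0.35  1.32] -0.07 w 1.003 g 0.0 q6 -0.1
rel [ 0.411  -0.5915  0.0316] -0.3402
rel [ 0.411  -0.5916  0.0016] -0.3402
```

```bash
python3 -m inch '{"series":[0.411,-0.5915,0,-0.34,0.411,-0.5915,0,-0.34,0.411,-0.5915,0,-0.34,0.411,-0.5915,0,-0.34,0.411,-0.5915,0,-0.34,0.411,-0.5915,0,-0.34,0.411,-0.5915,0,-0.34,0.411,-0.5915,0,-0.34,0.411,-0.5915,0,-0.34,0.411,-0.5915,0,-0.34,0.411,-0.5915,0,-0.34,0.411,-0.5915,0,-0.34,0.411,-0.5915,0,-0.34,0.411,-0.5915,0,-0.34,0.411,-0.5915,0,-0.34,0.411,-0.5915,0,-0.34,0.411,-0.5915,0,-0.34,0.411,-0.5915,0,-0.34]}' 0 40
python3 - <<'E'
from h import *
where(); rel(-.130,0,.014,0)
cv2.imwrite('pics/w1.png',viewer.camera('wrist'))
E
```

```text
time_s: 1.9
position: [0.3541, 0.2115, 0.2311]
orientation: [[0.712, 0.702, -0.0], [0.702, -0.712, -0.001], [-0.001, 0.0, -1.0]]
contact_force: [-0.2, 0.8, -0.2]
width: -0.003
gripper_force: 0.0
t 1.90 board [-0.1361 -0.0012] z 0.2311 yaw-board -0.0016 polar 0.1361 -3.1329 F(board) [0.42 0.68] -0.23 w -0.003 g 0.0 q6 1.19
rel [ 0.0062 -0.0013  0.2171] -0.0016
```

View pics/w1.png

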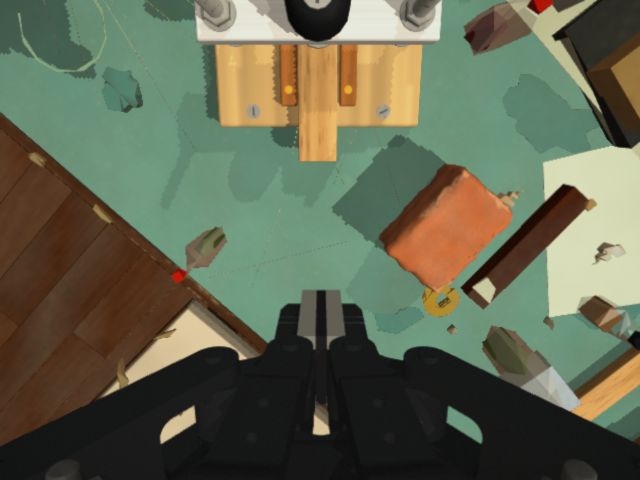

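```bash
python3 - <<'E'
from h import *
b=lambda x,y,z:[*(O+RB@[x,y]),z]
print(proj('wrist',[b(-.072,.081,.018),b(-.072,-.081,.018),b(-.0975,.015,.03),b(-.0975,-.015,.03),b(-.017,.08,.072),b(-.017,-.08,.072),b(0,.064,.128),b(0,-.064,.128),b(.108,0,.12),b(0,0,.12)]).round(0).tolist())
E
```

```text
[[218.0, 128.0], [418.0, 128.0], [299.0, 161.0], [337.0, 161.0], [195.0, 43.0], [439.0, 42.0], [193.0, -13.0], [439.0, -13.0], [315.0, -258.0], [316.0, -9.0]]
```

The wrist view fits the predicted points to about 1 px: base edge at row 127 and lath end at (299..337,161). Next I'll go down and push.

```bash
python3 -m inch '{"series":[0.003,-0.001,0.05,0,0.006,-0.001,0.1,0,0.006,-0.001,0.15,0,0.006,-0.001,0.18,0,0.006,-0.001,0.2,0,0.006,-0.001,0.21,0,0.006,-0.001,0.217,0,0.006,-0.001,0.217,0]}' >/dev/null
python3 -c "from h import *; where()"
python3 -m inch '{"series":[0.005,0,0,0,0.01,0,0,0,0.014,0,0,0,0.017,0,0,0,0.02,0,0,0,0.022,0,0,0,0.024,0,0,0,0.026,0,0,0,0.028,0,0,0,0.03,0,0,0]}' >/dev/null
python3 -c "from h import *; where()"
python3 -m inch '{"series":[0.001,0,0,0,0.002,0,0,0,0.003,0,0,0,0.004,0,0,0]}' >/dev/null
python3 -c "from h import *; where()"
```

```text
t 2.75 board [-0.1293 -0.    ] z 0.0144 yaw-board -0.0013 polar 0.1293 -3.1413 F(board) [0.9  0.47] -0.21 w 0.001 g 0.0 q6 1.2
t 3.75 board [-0.0991  0.0005] z 0.0142 yaw-board -0.0003 polar 0.0991 3.1367 F(board) [-0.1  -0.15] 0.06 w -0.001 g 0.1 q6 1.23
t 4.15 board [-0.0952  0.0005] z 0.0143 yaw-board -0.0002 polar 0.0952 3.1367 F(board) [ 0.19 -0.42] -0.0 w -0.001 g 0.1 q6 1.23
```

```bash
python3 -m inch '{"series":[0.001,0,0,0,0.002,0,0,0,0.003,0,0,0]}' >/dev/null
python3 -c "from h import *; where()"
python3 -m inch '{"series":[0.0005,0,0,0,0.001,0,0,0]}' >/dev/null
python3 -c "from h import *; where()"
python3 -m inch '{"series":[0.0005,0,0,0,0.001,0,0,0]}' >/dev/null
python3 -c "from h import *; where(); cv2.imwrite('pics/t2.png',viewer.camera('top')); cv2.imwrite('pics/w2.png',viewer.camera('wrist'))"
```

```text
t 4.45 board [-0.0922  0.0005] z 0.0143 yaw-board -0.0003 polar 0.0922 3.1367 F(board) [-0.9  -0.85] 0.53 w 0.001 g 0.1 q6 1.23
t 4.65 board [-0.0912  0.0004] z 0.0143 yaw-board -0.0002 polar 0.0912 3.1367 F(board) [-0.11  0.5 ] -0.04 w 0.005 g 0.2 q6 1.23
t 4.85 board [-0.0911  0.0005] z 0.0143 yaw-board -0.0001 polar 0.0911 3.1365 F(board) [-4.74  0.87] 2.61 w -0.001 g 2.2 q6 1.23
```

Stop reached: 4.7 N at exactly the predicted place. I'll hold briefly, back off and rise.

```bash
python3 -m inch '{"series":[0,0,0,0,0,0,0,0,0,0,0,0]}' >/dev/null
python3 -c "from h import *; where()"
python3 -m inch '{"series":[-0.01,0,0,0,-0.03,0,0,0,-0.04,0,-0.03,0,-0.04,0,-0.08,0,-0.04,0,-0.13,0,-0.04,0,-0.18,0,-0.04,0,-0.2,0,-0.04,0,-0.2,0]}' 0.5 >/dev/null
python3 -c "
from h import *
where(); rel(.08,0,.20,0); rel(.08,0,.093,0)
cv2.imwrite('pics/w3.png',viewer.camera('wrist'))
b=lambda x,y,z:[*(O+RB@[x,y]),z]
print(proj('wrist',[b(-.08,.015,.03),b(-.08,-.015,.03)]).round(1))"
```

```text
t 5.25 board [-0.091   0.0005] z 0.0142 yaw-board -0.0001 polar 0.091 3.1364 F(board) [-5.42 -0.26] 4.08 w -0.001 g 2.7 q6 1.23
t 6.05 board [-0.1279 -0.0003] z 0.2189 yaw-board 0.0 polar 0.1279 -3.1395 F(board) [ 0.24 -0.48] 1.21 w 0.497 g 0.0 q6 1.2
rel [ 0.2077 -0.0003  0.0212] 0.0
rel [ 0.2065 -0.0007  0.1282] 0.0
[[299.7 149.7]
 [339.3 149.7]]
```

View pics/w3.png

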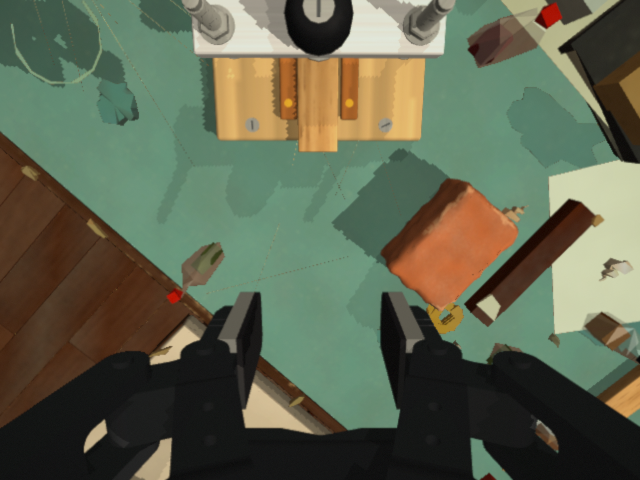

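The lath end is at row 151, home as predicted (149.7). Moving over the handle and down.

```bash
python3 -m inch '{"series":[0.05,0,0,0,0.1,0,0,0,0.15,0,0,0,0.19,0,0,0,0.207,0,0.02,0,0.207,-0.0005,0.06,0,0.207,-0.0005,0.1,0,0.207,-0.0005,0.12,0,0.2065,-0.0005,0.128,0,0.2065,-0.0005,0.128,0]}' 0.5 >/dev/null
python3 -c "
from h import *
where(); rel(.08,0,.093,0)
cv2.imwrite('pics/w4.png',viewer.camera('wrist'))"
```

```text
t 7.10 board [0.0743 0.0014] z 0.0829 yaw-board -0.0003 polar 0.0743 0.0189 F(board) [-0.22  0.05] -0.56 w 0.501 g 0.0 q6 1.32
rel [ 0.0056  0.0014 -0.0102] -0.0003
```

View pics/w4.png

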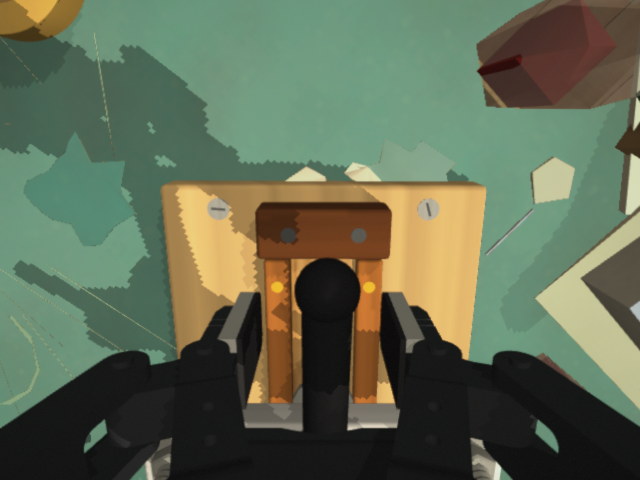

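The handle knob is at (327,290), between the fingers whose centre is at about 320. I'll correct the pose and pinch.

```bash
python3 -m inch '{"series":[0.003,0.0007,-0.005,0,0.0055,0.0015,-0.01,0,0.0055,0.0015,-0.01,0]}' 0.5 >/dev/null
python3 -c "from h import *; where()"
python3 -m inch '{"series":[0,0,0,0,0,0,0,0,0,0,0,0,0,0,0,0,0,0,0,0,0,0,0,0]}' 0 70 >/dev/null
python3 -c "from h import *; where()"
python3 -m inch '{"series":[0,0.002,0,0.025,-0.0001,0.004,0,0.05,-0.0002,0.006,0,0.075,-0.0004,0.008,0,0.1]}' >/dev/null
python3 -c "from h import *; where()"
```

```text
t 7.45 board [ 0.0838 -0.0011] z 0.0996 yaw-board -0.0003 polar 0.0838 -0.0137 F(board) [0.97 0.7 ] 0.6 w 0.498 g 0.0 q6 1.32
t 8.05 board [ 0.082  -0.0004] z 0.0965 yaw-board -0.0002 polar 0.082 -0.0052 F(board) [-0.3   0.25] 2.09 w 0.142 g 68.1 q6 1.32
t 8.45 board [ 0.0813 -0.0087] z 0.0962 yaw-board -0.1025 polar 0.0818 -0.1067 F(board) [-0.04  1.  ] 1.33 w 0.141 g 68.1 q6 1.41
```

```bash
python3 -m inch '{"series":[-0.0001,0.0041,0.0001,0.05,-0.0004,0.0082,0.0002,0.1,-0.0009,0.0122,0.0003,0.15,-0.0016,0.0163,0.0004,0.2,-0.0025,0.0202,0.0005,0.25,-0.0037,0.0242,0.0006,0.3]}' >/dev/null
python3 -c "from h import *; where()"
python3 -m inch '{"series":[-0.0001,0.0041,0.0001,0.05,-0.0004,0.0082,0.0002,0.1,-0.0009,0.0122,0.0003,0.15,-0.0016,0.0163,0.0004,0.2,-0.0025,0.0202,0.0005,0.25,-0.0037,0.0242,0.0006,0.3,-0.0049,0.0281,0.0007,0.35]}' >/dev/null
python3 -c "from h import *; where()"
python3 -m inch '{"series":[0,0,0,0,0,0,0,0]}' >/dev/null
python3 -c "from h import *; where()"
```

```text
t 9.05 board [ 0.0746 -0.0322] z 0.0933 yaw-board -0.4032 polar 0.0812 -0.4073 F(board) [2.26 1.75] -4.0 w 0.139 g 68.1 q6 1.67
t 9.75 board [ 0.0588 -0.0559] z 0.0925 yaw-board -0.7533 polar 0.0811 -0.7597 F(board) [1.93 1.8 ] -4.32 w 0.14 g 68.1 q6 1.98
t 9.95 board [ 0.0588 -0.0557] z 0.0929 yaw-board -0.7498 polar 0.081 -0.759 F(board) [1.1  1.54] -7.2 w 0.142 g 68.2 q6 1.98
```

```bash
python3 - <<'E'
from h import *
a=viewer.camera('scene'); b=cv2.imread('pics/scene0.png')
cv2.imwrite('pics/s5.png',a)
f=lambda i:cv2.resize(i[220:360,140:300],None,fx=2.5,fy=2.5,interpolation=cv2.INTER_CUBIC)
cv2.imwrite('pics/cmp5.png',np.hstack([f(b),f(a)]))
E
```

```text
(no output)
```

View pics/cmp5.png

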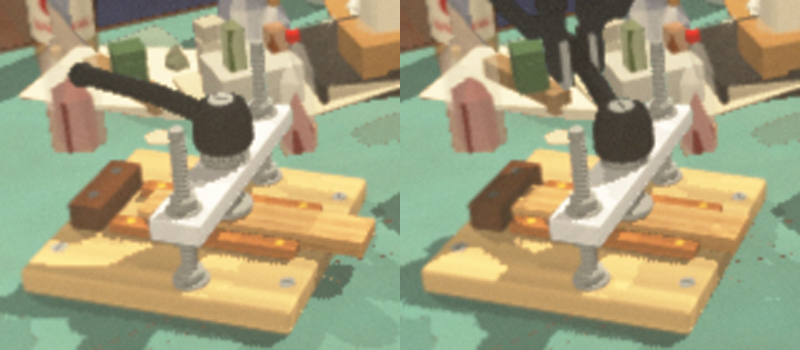

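The hub sits slightly lower than at the start and is fully seated, and the lath meets the stop. Now ease and lift, measuring the hub's dark extent in the scene view.

```bash
cat >> h.py <<'E'
def hub(im=None):
    im=viewer.camera('scene') if im is None else im
    g=cv2.resize(cv2.cvtColor(im,cv2.COLOR_BGR2GRAY)[225:320,200:260],None,fx=4,fy=4,interpolation=cv2.INTER_CUBIC)
    r=[]
    for u in range(222,235):
        c=g[:,(u-200)*4+2]<85; c=np.nonzero(c)[0]; c=c[(c/4+225>255)]; 
        k=np.split(c,np.nonzero(np.diff(c)>1)[0]+1); k=max(k,key=len); r.append((225+k[0]/4,225+k[-1]/4))
    r=np.median(r,0); print('hub rows top,bottom',r)
E
python3 -c "
from h import *
hub(cv2.imread('pics/scene0.png')); hub(cv2.imread('pics/s5.png'))
b=lambda x,y,z:[*(O+RB@[x,y]),z]
print(proj('scene',[b(-.02,0,.08),b(-.02,0,.09)]))"
python3 -m inch '{"series":[0,-0.0024,0,-0.03,0,-0.0024,-0.002,-0.03,0,-0.0024,-0.004,-0.03,0,-0.0024,-0.006,-0.03,0,-0.0024,-0.008,-0.03,0,-0.0024,-0.01,-0.03,0,-0.0024,-0.012,-0.03,0,-0.0024,-0.012,-0.03,0,-0.0024,-0.012,-0.03]}' - 80 >/dev/null
python3 -c "from h import *; where(); im=viewer.camera('scene'); cv2.imwrite('pics/s6.png',im); hub(im)"
```

```text
hub rows top,bottom [262.5 282. ]
hub rows top,bottom [264.75 284.5 ]
[[240.40832788 278.7063897 ]
 [240.00545078 273.41265521]]
t 10.90 board [ 0.0602 -0.0538] z 0.105 yaw-board -0.7202 polar 0.0808 -0.7291 F(board) [-2.8  4.3] -14.77 w 0.136 g 77.9 q6 1.95
hub rows top,bottom [258.75 278.5 ]
```

```bash
python3 - <<'E'
from h import *
for n in ('scene0','s5','s6'):
    g=cv2.cvtColor(cv2.imread(f'pics/{n}.png'),cv2.COLOR_BGR2GRAY)
    print(n); print('col',g[250:298,226:232].mean(1).astype(int).tolist())
E
```

```text
scene0
col [218, 206, 181, 161, 158, 158, 164, 188, 196, 168, 200, 171, 97, 71, 68, 67, 66, 67, 65, 65, 64, 64, 63, 64, 65, 65, 64, 65, 66, 65, 65, 67, 91, 132, 133, 135, 138, 133, 154, 163, 184, 220, 242, 250, 250, 248, 241, 235]
s5
col [217, 205, 178, 158, 156, 155, 155, 153, 144, 131, 169, 169, 169, 171, 136, 76, 64, 63, 63, 62, 61, 63, 62, 62, 63, 62, 60, 62, 61, 61, 62, 62, 63, 62, 73, 113, 138, 134, 152, 162, 183, 219, 240, 242, 242, 241, 236, 230]
s6
col [216, 205, 175, 143, 167, 165, 165, 166, 114, 72, 66, 65, 64, 64, 63, 65, 64, 63, 63, 63, 64, 63, 61, 63, 63, 64, 63, 63, 73, 107, 138, 138, 137, 136, 135, 133, 139, 133, 152, 161, 182, 219, 240, 242, 243, 241, 237, 232]
```

The lever is 11 mm up. Swinging back to about +0.7.

```bash
python3 -m inch '{"series":[-0.0004,-0.0081,0,-0.1,-0.0016,-0.0161,0,-0.2,-0.0036,-0.0239,0,-0.3,-0.0064,-0.0315,0,-0.4,-0.0099,-0.0387,0,-0.5,-0.0141,-0.0456,0,-0.6,-0.019,-0.0521,0,-0.7]}' >/dev/null
python3 -c "from h import *; where()"
python3 -m inch '{"series":[-0.0004,-0.0081,0,-0.1,-0.0016,-0.0161,0,-0.2,-0.0036,-0.0239,0,-0.3,-0.0064,-0.0315,0,-0.4,-0.0099,-0.0387,0,-0.5,-0.0141,-0.0456,0,-0.6,-0.019,-0.0521,0,-0.7,-0.019,-0.0521,0,-0.7]}' >/dev/null
python3 -c "from h import *; where(); im=viewer.camera('scene'); cv2.imwrite('pics/s7.png',im); hub(im)"
```

```text
t 11.65 board [ 0.0809 -0.0023] z 0.1052 yaw-board -0.0166 polar 0.0809 -0.0286 F(board) [-1.96  3.65] -15.3 w 0.14 g 78.0 q6 1.34
t 12.45 board [0.0633 0.0504] z 0.1058 yaw-board 0.6806 polar 0.0809 0.6724 F(board) [0.61 3.57] -16.73 w 0.134 g 78.0 q6 0.72
hub rows top,bottom [258.75 278.5 ]
```

```bash
python3 -m inch '{"series":[-0.0003,-0.0065,0,-0.08,-0.001,-0.0129,0,-0.16,-0.001,-0.0129,0.003,-0.16,-0.001,-0.0129,0.006,-0.16,-0.001,-0.0129,0.009,-0.16,-0.001,-0.0129,0.012,-0.16,-0.001,-0.0129,0.013,-0.16,-0.001,-0.0129,0.013,-0.16]}' >/dev/null
python3 -c "from h import *; where(); im=viewer.camera('scene'); cv2.imwrite('pics/s8.png',im); hub(im)"
```

```text
t 13.30 board [0.0561 0.0595] z 0.0965 yaw-board 0.8366 polar 0.0817 0.8149 F(board) [-1.54  6.02] -6.47 w 0.135 g 79.5 q6 0.57
hub rows top,bottom [263.25 283.  ]
```

```bash
python3 -m inch '{"series":[0,0,0.002,0,0,0,0.004,0,0,0,0.004,0]}' >/dev/null
python3 -c "from h import *; where(); hub()"
python3 -m inch '{"series":[-0.0001,0.0041,0.0001,0.05,-0.0004,0.0082,0.0002,0.1]}' >/dev/null
python3 -c "from h import *; where(); im=viewer.camera('scene'); cv2.imwrite('pics/s9.png',im); hub(im)"
```

```text
t 13.65 board [0.0563 0.0594] z 0.093 yaw-board 0.8366 polar 0.0818 0.8129 F(board) [-2.16  5.62] -6.23 w 0.134 g 79.9 q6 0.57
hub rows top,bottom [265.  284.5]
t 13.90 board [0.0619 0.0537] z 0.0926 yaw-board 0.735 polar 0.0819 0.7146 F(board) [-3.09  5.77] -5.32 w 0.138 g 79.5 q6 0.67
hub rows top,bottom [265.25 284.5 ]
```

Seated at row 284.5, the same level as before. Tightening in short bites, reading the tangential force.

```bash
cat >> h.py <<'E'
def tan():
    s=manip.sense(); b=RB.T@(s['position'][:2]-O); a=np.arctan2(b[1],b[0]); f=RB.T@s['contact_force'][:2]
    print('t %.2f'%s['time_s'],'lever~',a.round(3),'yaw',round(np.arctan2(s['orientation'][1,0],s['orientation'][0,0])-YAW,3),'r',np.hypot(*b).round(4),'Ft %.2f Fr %.2f Fz %.2f Mz %.3f'%(-np.sin(a)*f[0]+np.cos(a)*f[1],np.cos(a)*f[0]+np.sin(a)*f[1],s['contact_force'][2],s['wrist_torque'][2]),'z',s['position'][2].round(4))
E
python3 -m inch '{"series":[-0.0001,0.0041,0.0006,0.05,-0.0004,0.0082,0.0012,0.1]}' >/dev/null; python3 -c "from h import *; tan()"
python3 -m inch '{"series":[-0.0001,0.0041,0.0006,0.05,-0.0004,0.0082,0.0012,0.1]}' >/dev/null; python3 -c "from h import *; tan()"
python3 -m inch '{"series":[-0.0001,0.0041,0.0001,0.05,-0.0004,0.0082,0.0002,0.1]}' >/dev/null; python3 -c "from h import *; tan(); hub()"
```

```text
t 14.15 lever~ 0.613 yaw 0.635 r 0.0821 Ft 6.11 Fr 0.43 Fz -3.39 Mz -0.394 z 0.0919
t 14.35 lever~ 0.512 yaw 0.534 r 0.0822 Ft 7.61 Fr -1.35 Fz -0.35 Mz -0.505 z 0.0912
t 14.55 lever~ 0.412 yaw 0.434 r 0.0822 Ft 7.44 Fr -2.73 Fz -2.16 Mz -0.412 z 0.091
hub rows top,bottom [265.5  285.25]
```

```bash
python3 -m inch '{"series":[0,0,0,0,0,0,0,0,0,0,0,0]}' >/dev/null; python3 -c "from h import *; tan()"
python3 -m inch '{"series":[-0.0001,0.0041,0.0001,0.05,-0.0004,0.0082,0.0002,0.1]}' >/dev/null; python3 -c "from h import *; tan()"
python3 -m inch '{"series":[-0.0001,0.0041,0.0001,0.05,-0.0004,0.0082,0.0002,0.1]}' >/dev/null; python3 -c "from h import *; tan()"
```

```text
t 14.90 lever~ 0.411 yaw 0.436 r 0.0822 Ft 6.01 Fr -1.89 Fz -1.55 Mz -0.458 z 0.091
t 15.10 lever~ 0.312 yaw 0.335 r 0.0822 Ft 6.80 Fr -4.22 Fz -2.02 Mz -0.409 z 0.0907
t 15.30 lever~ 0.212 yaw 0.235 r 0.0822 Ft 6.13 Fr -4.32 Fz -2.35 Mz -0.378 z 0.0904
```

```bash
python3 -m inch '{"series":[0.0001,0.0041,0.0001,0.05,0,0.0082,0.0002,0.1]}' >/dev/null; python3 -c "from h import *; tan()"
python3 -m inch '{"series":[-0.0001,0.0041,0.0001,0.05,-0.0004,0.0082,0.0002,0.1]}' >/dev/null; python3 -c "from h import *; tan()"
python3 -m inch '{"series":[-0.0001,0.0041,0.0001,0.05,-0.0004,0.0082,0.0002,0.1]}' >/dev/null; python3 -c "from h import *; tan()"
python3 -m inch '{"series":[0,0,0,0,0,0,0,0]}' >/dev/null; python3 -c "from h import *; tan();hub()"
```

```text
t 15.50 lever~ 0.113 yaw 0.135 r 0.0823 Ft 6.24 Fr -7.27 Fz -1.84 Mz -0.383 z 0.0901
t 15.70 lever~ 0.015 yaw 0.035 r 0.0823 Ft 6.11 Fr -7.60 Fz -0.75 Mz -0.257 z 0.0899
t 15.90 lever~ -0.082 yaw -0.065 r 0.0823 Ft 6.12 Fr -8.79 Fz -0.25 Mz -0.241 z 0.0896
t 16.10 lever~ -0.081 yaw -0.063 r 0.0823 Ft 5.29 Fr -7.86 Fz -0.58 Mz -0.349 z 0.0896
hub rows top,bottom [266.25 285.5 ]
```

```bash
python3 -m inch '{"series":[-0.0006,0.0041,0.0001,0.05,-0.0014,0.0082,0.0002,0.1]}' >/dev/null; python3 -c "from h import *; tan()"
python3 -m inch '{"series":[-0.0001,0.0041,0.0001,0.05,-0.0004,0.0082,0.0002,0.1]}' >/dev/null; python3 -c "from h import *; tan()"
python3 -m inch '{"series":[-0.0001,0.0041,0.0001,0.05,-0.0004,0.0082,0.0002,0.1]}' >/dev/null; python3 -c "from h import *; tan()"
```

```text
t 16.35 lever~ -0.177 yaw -0.164 r 0.0821 Ft 6.52 Fr -6.98 Fz -0.89 Mz -0.135 z 0.0897
t 16.55 lever~ -0.275 yaw -0.264 r 0.0822 Ft 6.59 Fr -8.38 Fz -0.87 Mz -0.136 z 0.0895
t 16.75 lever~ -0.372 yaw -0.364 r 0.0822 Ft 6.20 Fr -8.88 Fz -0.39 Mz -0.057 z 0.0893
```

```bash
python3 -m inch '{"series":[-0.0006,0.0041,0.0001,0.05,-0.0014,0.0082,0.0002,0.1]}' >/dev/null; python3 -c "from h import *; tan()"
python3 -m inch '{"series":[-0.0003,0.0041,0.0001,0.05,-0.0008,0.0082,0.0002,0.1]}' >/dev/null; python3 -c "from h import *; tan(); hub()"
```

```text
t 16.95 lever~ -0.469 yaw -0.464 r 0.082 Ft 5.88 Fr -6.45 Fz -1.35 Mz 0.035 z 0.0894
t 17.15 lever~ -0.566 yaw -0.563 r 0.082 Ft 5.54 Fr -7.81 Fz -1.21 Mz 0.096 z 0.0893
hub rows top,bottom [266.5 286. ]
```

Torque about the axis (r·Ft + Mz) has been rising from about 0.13 to 0.55 N·m. I'll hold to see how much fades.

```bash
sed -i "s/^    print('t %.2f'%s\['time_s'\],'lever~'/    print('AX %.3f'%(np.hypot(*b)*(-np.sin(a)*f[0]+np.cos(a)*f[1])+s['wrist_torque'][2]),end=' ');&/" h.py
python3 -m inch '{"series":[0,0,0,0,0,0,0,0,0,0,0,0]}' >/dev/null; python3 -c "from h import *; tan()"
python3 -m inch '{"series":[0,-0.0024,0,-0.03,0,-0.0033,0,-0.04,0,-0.0033,0,-0.04]}' >/dev/null; python3 -c "from h import *; tan()"
```

```text
AX 0.503 t 17.50 lever~ -0.566 yaw -0.561 r 0.082 Ft 5.75 Fr -7.99 Fz -0.93 Mz 0.031 z 0.0893
AX 0.262 t 17.80 lever~ -0.529 yaw -0.522 r 0.082 Ft 3.91 Fr -7.36 Fz -1.45 Mz -0.059 z 0.0892
```

```bash
python3 -m inch '{"series":[-0.001,0,-0.002,0,-0.001,0,-0.004,0,-0.001,0,-0.006,0,-0.001,0,-0.008,0,-0.001,0,-0.01,0,-0.001,0,-0.012,0,-0.001,0,-0.012,0,-0.001,0,-0.012,0]}' >/dev/null
python3 -c "from h import *; tan(); im=viewer.camera('scene'); cv2.imwrite('pics/s10.png',im); hub(im)"
python3 -m inch '{"series":[0,0,0,0]}' >/dev/null; python3 -c "from h import *; tan()"
```

```text
AX 0.016 t 18.60 lever~ -0.539 yaw -0.523 r 0.0814 Ft 5.46 Fr -2.94 Fz -6.85 Mz -0.427 z 0.0995
hub rows top,bottom [261.5  280.75]
AX 0.017 t 18.75 lever~ -0.539 yaw -0.523 r 0.0814 Ft 4.46 Fr -3.26 Fz -7.36 Mz -0.346 z 0.0995
```

Lifted, the axis torque is about 0, so the torque reading is trustworthy: about 0.55 N·m, or roughly 30–45 N on the pad. Swinging to +0.53, one more bite of about 0.28 rad will follow.

```bash
python3 -m inch '{"series":[-0.0004,-0.0081,-0.001,-0.1,-0.0016,-0.0161,-0.001,-0.2,-0.0036,-0.0239,-0.001,-0.3,-0.0064,-0.0315,-0.001,-0.4,-0.0099,-0.0387,-0.001,-0.5,-0.0141,-0.0456,-0.001,-0.6,-0.019,-0.0521,-0.001,-0.7]}' >/dev/null
python3 -c "from h import *; tan()"
python3 -m inch '{"series":[-0.0004,-0.0081,0,-0.1,-0.0016,-0.0161,0,-0.2,-0.0036,-0.0239,0,-0.3,-0.0049,-0.0279,0,-0.35,-0.0049,-0.0279,0.003,-0.35,-0.0049,-0.0279,0.006,-0.35,-0.0049,-0.0279,0.009,-0.35,-0.0049,-0.0279,0.012,-0.35,-0.0049,-0.0279,0.013,-0.35,-0.0049,-0.0279,0.013,-0.35,-0.0049,-0.0279,0.013,-0.35]}' >/dev/null
python3 -c "from h import *; tan(); hub()"
```

```text
AX -0.068 t 19.45 lever~ 0.162 yaw 0.181 r 0.0814 Ft 4.22 Fr 1.17 Fz -7.16 Mz -0.411 z 0.1009
AX 0.311 t 20.55 lever~ 0.512 yaw 0.528 r 0.082 Ft 6.24 Fr 3.63 Fz -2.12 Mz -0.201 z 0.0902
hub rows top,bottom [266.25 286.  ]
```

```bash
python3 -m inch '{"series":[-0.0001,0.0041,0.0004,0.05,-0.0004,0.0082,0.0006,0.1]}' >/dev/null; python3 -c "from h import *; tan()"
python3 -m inch '{"series":[-0.0001,0.0041,0.0001,0.05,-0.0004,0.0082,0.0002,0.1]}' >/dev/null; python3 -c "from h import *; tan();hub()"
```

```text
AX 0.636 t 20.80 lever~ 0.419 yaw 0.427 r 0.0821 Ft 8.17 Fr 2.31 Fz -0.26 Mz -0.036 z 0.0896
AX 0.582 t 21.00 lever~ 0.319 yaw 0.327 r 0.0821 Ft 7.44 Fr 1.80 Fz -0.04 Mz -0.028 z 0.0894
hub rows top,bottom [266.5  286.25]
```

```bash
python3 -m inch '{"series":[-0.0001,0.0041,0.0001,0.05,-0.0004,0.0082,0.0002,0.1]}' >/dev/null; python3 -c "from h import *; tan()"
python3 -m inch '{"series":[0,0,0,0,0,0,0,0]}' >/dev/null; python3 -c "from h import *; tan()"
python3 -m inch '{"series":[-0.0001,0.0025,0.0001,0.03,-0.0002,0.0049,0.0001,0.06]}' >/dev/null; python3 -c "from h import *; tan();hub()"
```

```text
AX 0.812 t 21.25 lever~ 0.221 yaw 0.227 r 0.0821 Ft 9.46 Fr 0.43 Fz -0.57 Mz 0.035 z 0.0891
AX 0.706 t 21.45 lever~ 0.22 yaw 0.229 r 0.0821 Ft 9.17 Fr 1.44 Fz 0.04 Mz -0.047 z 0.0892
AX 0.754 t 21.65 lever~ 0.163 yaw 0.168 r 0.0821 Ft 8.66 Fr 0.93 Fz -0.61 Mz 0.043 z 0.0891
hub rows top,bottom [266.5  286.25]
```

Axis torque of about 0.78 N·m means roughly 50 N on the pad. The lever is at +0.17 rad and seated, so I'll ease the load, let go and rise.

```bash
python3 -m inch '{"series":[0,-0.0016,0,-0.02,0,-0.003,0,-0.035,0,-0.003,0,-0.035]}' >/dev/null; python3 -c "from h import *; tan()"
python3 -m inch '{"series":[0,-0.003,0,-0.035,0,-0.003,0,-0.035,0,-0.003,0,-0.035,0,-0.003,0,-0.035,0,-0.003,0,-0.035,0,-0.003,0,-0.035]}' 0.5 >/dev/null
python3 -c "from h import *; where();hub()"
```

```text
AX 0.594 t 22.00 lever~ 0.195 yaw 0.204 r 0.0821 Ft 8.05 Fr 1.60 Fz -1.45 Mz -0.067 z 0.0891
t 22.60 board [0.0772 0.0174] z 0.0844 yaw-board 0.2391 polar 0.0792 0.2211 F(board) [-0.76  0.2 ] -0.08 w 0.5 g 0.0 q6 1.11
hub rows top,bottom [267.75 287.25]
```

```bash
python3 -m inch '{"series":[0,0,-0.01,0,0,0,-0.03,0,0,0,-0.07,0,0,0,-0.12,0,0,0,-0.15,0,-0.05,0,-0.16,0,-0.1,0,-0.16,0,-0.15,0,-0.16,0,-0.2,0,-0.16,0,-0.25,0,-0.16,0,-0.25,0,-0.16,0,-0.25,0,-0.16,0]}' >/dev/null
python3 - <<'E'
from h import *
where()
a=viewer.camera('scene'); t=viewer.camera('top'); hub(a)
cv2.imwrite('pics/s11.png',a); cv2.imwrite('pics/t11.png',t)
f=lambda i,y,x:cv2.resize(i[y:y+150,x:x+160],None,fx=2.5,fy=2.5,interpolation=cv2.INTER_CUBIC)
cv2.imwrite('pics/end.png',np.hstack([f(a,220,140),f(t,155,160)]))
E
```

```text
t 23.85 board [-0.1663 -0.0418] z 0.2453 yaw-board 0.238 polar 0.1715 -2.8951 F(board) [0.08 0.06] -0.5 w 0.505 g 0.0 q6 0.83
hub rows top,bottom [267.75 287.25]
```

View pics/end.png

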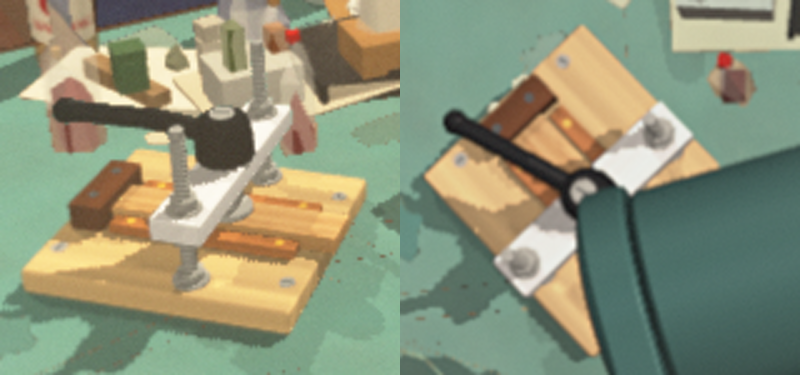

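The scene crop shows the hub close down on the bridge, with the collar hidden, and the lath touching the stop. The handle is at about +0.2 rad. I'll check the heights absolutely.

```bash
python3 - <<'E'
from h import *
d=np.array([-.941,.337])*.02
for z in (.072,.075,.08,.085,.09): print(z,proj('scene',[[*(O+d),z]]).round(1).tolist())
def tri(p,q):
    (o1,d1),(o2,d2)=ray('top',p),ray('scene',q)
    A=np.c_[d1,-d2]; k=np.linalg.lstsq(A,o2-o1,rcond=None)[0]
    a,b=o1+k[0]*d1,o2+k[1]*d2; m=(a+b)/2; bb=RB.T@(m[:2]-O); print('knob',m.round(4),'gap',np.linalg.norm(a-b).round(4),'r,ang',np.hypot(*bb).round(4),np.arctan2(bb[1],bb[0]).round(3))
e=lambda u,v,x,y:((u+.5)/2.5-.5+x,(v+.5)/2.5-.5+y)
tri(e(147*2.5/4,130*2.5/4,155,155),e(78,74,140,220))
tri(e(454-400,122,160,155),e(64,109,140,220))
E
```

```text
0.072 [[230.0, 287.6]]
0.075 [[229.8, 286.0]]
0.08 [[229.6, 283.3]]
0.085 [[229.4, 280.6]]
0.09 [[229.1, 278.0]]
knob [0.5219 0.3787 0.1194] gap 0.0008 r,ang 0.1008 -0.003
knob [0.4959 0.3969 0.1102] gap 0.0017 r,ang 0.1001 0.314
```

Knob height of 110 mm matches a fully seated lever after about 2.4 rad of tightening. The handle angle is about 0.31 rad, within ±0.45. Handing in.

```bash
python3 -c "
from h import *
where(); print(manip.close_job())"
```

```text
t 23.95 board [-0.165  -0.0416] z 0.2448 yaw-board 0.2401 polar 0.1702 -2.8946 F(board) [-0.41  0.13] -0.27 w 0.501 g 0.0 q6 0.83
the job is handed in; nothing more can be done
None
```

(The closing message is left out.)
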